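# Lid both glue pots and hold the bayonet lid at its half-way mark

## Task

Close the two empty steel glue pots with the lids that match them. First lower the small plain lid into the small pot until it sits on the rim, and let go of it; then set the large lid on the large pot so that its two lugs drop through the two notches and it sits down on the rim, and turn it clockwise (seen from above) until its bar points at the two half-way ribs on the side of the pot, well before the lock catch clicks. Do not let it click, leave the other things on the bench where they are, and finish with the gripper still holding the large lid by its bar at the half-way ribs, down on the rim.

Things in the scene. Friction and masses are not known exactly. Their poses are not given: they have to be found in the camera images.
- large_pot: Dark steel pot fixed to the bench, the larger: foot flange 116 mm across, 4 thick; wall 92 mm across; 60 mm high. Origin: centre of its underside on the bench, z up its axis. The notches of its mouth lie on its own +x and -x axis. Position and yaw vary.
- large_mouth (a point): Centre of the large pot's mouth, on its axis at the collar's top (60 mm up), axes as the pot. Collar 5 mm thick, 93 mm outside; round hole 68 mm; each notch about 20 mm wide at its mouth, out to radius 42. Under it the lugs run freely: stops bar turning anticlockwise from the notches beyond about 7 degrees, and clockwise (from above) beyond about 95.
- halfway_rib (a point): Top of one of the large pot's two upright bright steel half-way ribs (7 mm wide, 34 mm high, standing out 5.5 mm from the wall), 49 mm from the axis, 56 mm up, 45 degrees clockwise (from above) of the +x notch; the other rib is opposite, 45 degrees clockwise of the -x notch.
- large_lid: Loose bright steel bayonet lid, the larger, about 0.22 kg. Origin: centre of the spigot's underside, z up; starts standing on the bench at z = 0. Spigot 62 mm across (56 at its foot), z 0 to 12.5, with two lugs on its own +x and -x axis at z 0 to 5, 12 mm wide, out to radius 39.5. Disc 93 mm across, z 12.5 to 18.5. Same after half a turn: either way fits. Seated: origin 47.5 mm above the pot's origin.
- large_bar (a point): Middle of the top of the large lid's upright grip bar, 48.5 mm above the lid's origin, axes as the lid. The bar is 64 mm long along x, right above the lugs, 14 mm thick along y, 30 mm tall, rising from the disc. A small raised pointer lies beyond each bar end. Turned under the collar, the lid can rise about 2.5 mm.
- small_pot: Round dark steel pot fixed to the bench, the smaller one: foot flange 92 mm in diameter, wall 68 mm in diameter, 55 mm high, with a plain round mouth 51 mm in diameter in a 5 mm thick collar. Origin: centre of its underside on the bench, z up.
- small_lid: Loose bright steel plain lid, the smaller, about 0.12 kg. Origin: centre of the spigot's underside, z up; starts standing on the bench at z = 0. Spigot 45 mm across (39 at its foot), z 0 to 10, no lugs; disc 69 mm across, z 10 to 16; upright grip bar 44 mm long along x, 14 mm thick along y, z 16 to 46. Seated: origin 45 mm above the small pot's origin; any yaw will do.
- lock_catch (a joint): How far the large pot's hidden spring lock catch is pressed outward into the wall (m): 0 untouched, 0.001 to 0.003 as a lug passes over it, the click. A lug meets it with the lid 60 to 65 degrees clockwise of the notches. It needs about 5 N.
- whetstone: Bystander: grey whetstone on a wooden base, 60 x 150 x 30 mm, lying on the tool roll; origin: centre of its underside.
- masking_tape: Bystander: roll of cream tape, 87 mm in diameter, 24 mm high, on the tool roll; origin: centre of its underside.
- offcut: Bystander: splintered wood offcut, 30 x 118 x 17 mm; origin: centre of its underside.
- wood_disc: Bystander: flat pale wooden disc, 88 mm in diameter, 12 mm thick, not a lid; origin: centre of its underside.
Not all that is in view belongs to the job. What is shaped like the small_lid but turquoise is not meant.

How it is judged:
On the way, in this order (a step that is already met when the one before it is completed fails the run):
1. the small lid sits in the small pot's mouth on its rim, let go (horizontal distance between small_lid and small_pot below 0.005 m and z of small_lid in the frame of small_pot between 0.043 and 0.047 m and angle between small_lid's own z axis and vertical below 0.08 rad and contact force between the fingers and small_lid below 0.1 N), for 0.2 s.
2. the large lid sits on the large pot's rim with its lugs through the notches, not yet turned (horizontal distance between large_lid and large_pot below 0.005 m and z of large_lid in the frame of large_pot between 0.0455 and 0.05 m and angle between the x axis of large_lid and the x axis of large_pot, either way round below 0.25 rad), for 0.05 s.
3. the large lid is turned clockwise to the half-way ribs (angle between the x axis of large_lid and the x axis of large_pot, either way round between 0.59 and 0.98 rad and z of large_lid in the frame of large_pot below 0.05 m), for 0.2 s.
At the end, for the whole second after the job is handed in: Small lid level on the small pot's rim (2 mm; centred within 5 mm), let go. Large lid level on the large pot's rim (2 mm; centred within 5 mm), turned 45 degrees clockwise from the notches (+-11), still, lock catch not pressed, gripped by the fingers with over 2 N (all of step 1 and horizontal distance between large_lid and large_pot below 0.005 m and z of large_lid in the frame of large_pot between 0.0455 and 0.0495 m and angle between large_lid's own z axis and vertical below 0.08 rad and angle between the x axis of large_lid and the x axis of large_pot, either way round between 0.59 and 0.98 rad and angular speed of large_lid below 0.1 rad/s and contact force between the fingers and large_lid above 2 N and value of joint lock_catch below 0.0008 m); the arm keeps its last pose, push and grip.
It fails at once if the lock clicked: the large lid was turned well past the half-way ribs, over the lock catch (value of joint lock_catch above 0.001 m or (angle between the x axis of large_lid and the x axis of large_pot, either way round above 1.2 rad and z of large_lid in the frame of large_pot below 0.0505 m and horizontal distance between large_lid and large_pot below 0.005 m)).
It fails at once if a bystander was moved more than 30 mm (distance of any of whetstone, masking_tape, offcut, wood_disc from where it was at the start of the episode above 0.03 m).
It also fails if it takes over 64 s, if anything falls off the work surface, if the arm or the gripper's body presses on something with over 40 N, if the wrist force passes 120 N, or if a joint passes its speed limit or range.

## Robot

A 6-joint arm with a two-finger parallel gripper is mounted at the origin on a cart in front of the work surface, level with it; the furniture and walls round the work are solid. World frame = base frame: x ahead of the robot, y to its left, z up, the work surface at z = 0. Lengths are in m, angles in rad, forces in N, time in s.
With the tool pointing down it reaches from about 0.425 to 0.95 m from the base axis. Payload 3.5 kg.
Tool frame: the origin (TCP) lies at the very end of the fingers, on their centre line; the grasp point (between the pads) lies 19 mm behind it; z points along the fingers, y is the direction in which the jaws open and shut (so a half turn about z gives the same grasp; the last joint's range is limited). The gripper opens to 85 mm and grips with 20 to 120 N. Pads are 22 mm wide; open, the fingers measure 114 mm over their backs; the gripper's body (76 mm by 85 mm) begins 54 mm behind the grasp point. The pads swing forward as they close: fully open they stand 13 mm farther back than shut.
Start: joints at [-1.476, 0.286, 1.577, -0, 1.279, -0.15], TCP at [0.164, -0.655, 0.231] pointing down, gripper open.
Joint ranges: [-2.77, 2.77], [-0.9, 2.22], [0.21, 2.48], [-1.53, 4.67], [0.24, 2.81], [-2.84, 2.84]. Speed limits (rad/s): [2.79, 2.79, 3.14, 3.14, 3.14, 3.14].

## Interface

Orientations are given as a unit quaternion [w, x, y, z].
In Python, from cell import arm, viewer gives the robot as it stands.
- The arm moves only by the tool jog_arm, never from a script. Its argument "commands" is a list of rows, each a list of 6 numbers: the shift along the tool's x, y, z in cm, then the turn, a rotation vector about the tool's x, y, z in rad. A call has 1 to 8 rows; each row is the pose to reach, as a shift and turn from the pose measured when the call began, along the tool's axes at that moment; what a row does not reach only later rows make up. A row lasts 1/8 s, in which the tool goes at most 62.5 mm and 10.7 degrees, less where a joint would pass 70% of its speed; a pose out of reach is approached as far as the arm can. A call with a gripper value outside its range is refused whole. "hand" is the closure, from 0 (fully open) to 1 (shut), set as the call begins (left out, the last holds). The fingers move at their own pace and stop on an object; "force" is the grip in N (left out, the last holds). Time passes only in rows, so rows that repeat a pose let the fingers close. It gives the time, the measured TCP pose, the force and the opening at its end, in the units of the state.
- arm.state(): the state, without advancing time (a new reading comes with each control period).
- viewer.grab_frame(name): name is "scene" or "top"; returns (picture, depth): 480x640x3 uint8, red, green, blue; 480x640 float32, m along the optical axis (not along the pixel's ray), 0 where there is no reading.
- viewer.calibration(name): a dict with "fx", "fy", "cx", "cy" (pixels), "k1" (the pictures are not rectified: a ray, as slopes to the right and down, at radius r is drawn at 1 + k1 r^2 times it, then the intrinsics apply), "view" (4x4, takes a point from world to camera coordinates). Camera axes: x right, y down, z forward; pixel columns grow to the right and rows downward; lengths in m; the calibration is good to about 2 mm. A picture is of the moment at which its call begins. calibration takes no time and is no camera call.
- arm.finish_job(): hands the job in, once; it reports no verdict.
The state is a dict: "time_s": time; "joints": joint angles; "qvel": joint speeds; "joint_efforts": joint torques, N m; "ee_pos": TCP position; "orientation": TCP orientation; "wrist_force": force on the tool from outside, world axes, zero at the start; "moment": the same for the moment, N m; "finger_gap": finger opening in m.
Only numpy, scipy, OpenCV 4.12 (cv2) and the standard library are available. Lean on these libraries where they do the work, as an engineer would, in place of code of your own. Each camera call takes 0.05 s, during which the arm holds its last target. There are 200 camera calls.

## Working session

There is one attempt and no reset: what is moved stays moved. The work goes in short steps, Python scripts to look and compute and a tool call to move; the robot and the scene stay as the last step left them, time stands still between calls to the robot, and variables do not carry over. Pictures are saved under pics/ and viewed, about 8 in all and at most 12, crops included, and the job is handed in when it is done.

Besides the shell and the picture viewer there is one more tool, called after "Call:" by a JSON object that holds its "name" and its "arguments". jog_arm: Moves the arm, as the interface text tells. Its arguments: {"type":"object","properties":{"commands":{"type":"array","items":{"type":"array","items":{"type":"number"}}},"hand":{"type":"number"},"force":{"type":"number"}},"required":["commands"]}

```bash
mkdir -p pics
cat > h.py <<'E'
import numpy as np, cv2
from cell import arm, viewer
from scipy.spatial.transform import Rotation as R
def grab(name,tag):
    p,d=viewer.grab_frame(name); cv2.imwrite(f'pics/{tag}.png',p[:,:,::-1]); np.save(f'pics/{tag}.npy',d); return p,d
def rays(c,uv):
    uv=np.asarray(uv,float).reshape(-1,2); K=np.array([[c['fx'],0,c['cx']],[0,c['fy'],c['cy']],[0,0,1.]])
    return cv2.undistortPoints(uv[:,None],K,np.array([c['k1'],0,0,0.]))[:,0]
def world(name,uv,depth=None,z=None):
    """pixel -> world by depth or on the plane z"""
    c=viewer.calibration(name); T=np.linalg.inv(np.array(c['view'])); r=np.c_[rays(c,uv),np.ones(len(np.reshape(uv,(-1,2))))]
    dirs=r@T[:3,:3].T; o=T[:3,3]
    s=np.asarray(depth)[:,None] if z is None else ((z-o[2])/dirs[:,2])[:,None]
    return o+s*dirs
def cloud(name,d):
    v,u=np.mgrid[:480,:640]; return world(name,np.c_[u.ravel(),v.ravel()],depth=d.ravel()).reshape(480,640,3)
E
python3 - <<'E'
from h import *
for n in('scene','top'): grab(n,n+'0'); c=viewer.calibration(n); print(n,c['fx'],c['k1'],np.round(np.linalg.inv(c['view']),3).tolist())
print(arm.state())
E
```

```text
scene 623.0367152387297 -0.1339092404190507 [[-0.87, -0.322, 0.373, -0.01], [-0.492, 0.544, -0.679, 0.755], [0.016, -0.775, -0.632, 0.968], [0.0, 0.0, 0.0, 1.0]]
top 611.2968892477563 -0.21441479822736442 [[-0.027, -0.996, 0.083, 0.408], [-1.0, 0.028, 0.009, -0.223], [-0.012, -0.083, -0.996, 1.309], [0.0, 0.0, 0.0, 1.0]]
{'time_s': 0.1, 'joints': array([-1.47599587e+00,  2.87113278e-01,  1.57803569e+00,  1.77408381e-06,
        1.27865568e+00, -1.49974445e-01]), 'qvel': array([ 0.0002712 , -0.00088786, -0.00263056,  0.00038014, -0.00268986,
        0.00044257]), 'joint_efforts': array([ 6.21394029e-04, -4.07296801e+01, -2.93698847e+01, -1.71781307e-04,
        3.42942993e-03,  9.60622685e-06]), 'ee_pos': array([ 0.16356565, -0.65425467,  0.23005863]), 'orientation': array([-1.10555467e-03,  9.92519424e-01,  1.22081819e-01,  3.13561654e-05]), 'wrist_force': array([-0.13062446,  0.70524779, -0.23233624]), 'moment': array([ 0.02734267, -0.00988714,  0.01699596]), 'finger_gap': 0.08535090560865938}
```

View pics/top0.png

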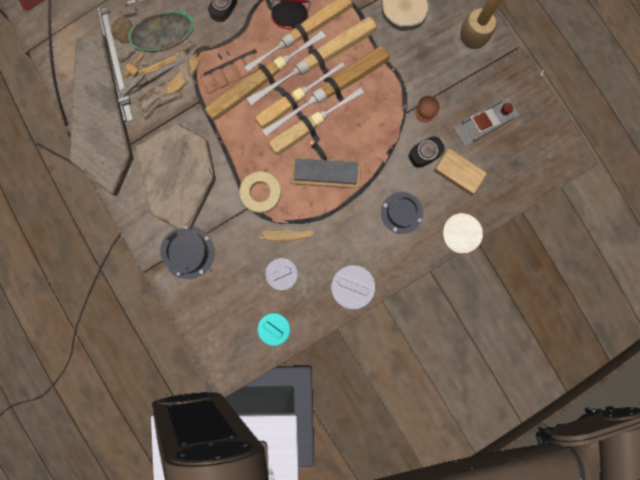

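View pics/scene0.png

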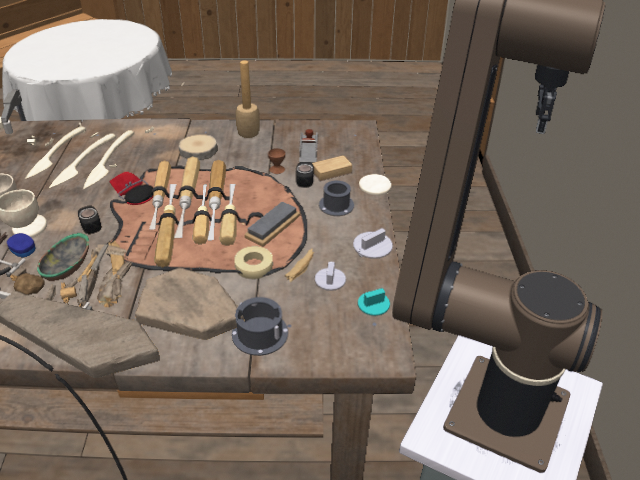

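Top view: the large pot is near (187,252), small pot (402,212), small lid (282,273), large lid (353,287), and the turquoise decoy (274,329). I'll measure by depth next, with enlarged crops.

```bash
cat > m.py <<'E'
from h import *
from scipy.optimize import least_squares
def blob(P,c,rad,zl,zh):
    q=P.reshape(-1,3); return q[(np.hypot(*(q[:,:2]-c).T)<rad)&(q[:,2]>zl)&(q[:,2]<zh)]
def bar(q):
    (cx,cy),wh,a=cv2.minAreaRect((q[:,:2]*1000).astype(np.float32)); b=cv2.boxPoints(((cx,cy),wh,a)); e=[b[1]-b[0],b[2]-b[1]]; e=max(e,key=np.linalg.norm)
    return np.round([cx,cy],1),np.round(wh,1),'yaw',round(float(np.degrees(np.arctan2(e[1],e[0]))%180),1),'n',len(q),'z',np.round(np.median(q[:,2])*1000,1)
E
python3 - <<'E'
from m import *
px=dict(large_pot=(187,252),small_pot=(402,212),small_lid=(282,273),large_lid=(353,287))
for n in('top','scene'):
    d=np.load(f'pics/{n}0.npy'); P=cloud(n,d)
    for k,(u,v) in px.items():
        c=world('top',[(u,v)],z=.05)[0,:2]
        if 'pot' in k:
            for zl,zh in((.045,.075),):
                q=blob(P,c,.075,zl,zh); f=cv2.minEnclosingCircle((q[:,:2]*1000).astype(np.float32)); print(n,k,len(q),np.round(f[0],1),round(f[1],1),np.median(q[:,2]))
        else:
            q=blob(P,c,.06,.035,.07); print(n,k,'bar',bar(q) if len(q)>4 else len(q))
            q=blob(P,c,.06,.008,.026); f=cv2.minEnclosingCircle((q[:,:2]*1000).astype(np.float32)); print(n,k,'disc',len(q),np.round(f[0],1),round(f[1],1),np.median(q[:,2]))
t=cv2.imread('pics/top0.png'); s=cv2.imread('pics/scene0.png')
cr=lambda im,u,v,h:cv2.resize(im[v-h:v+h,u-h:u+h],(400,300) if 0 else (300,300),interpolation=cv2.INTER_CUBIC)
cv2.imwrite('pics/crop1.png',np.vstack([np.hstack([cr(t,187,252,30),cr(t,282,273,30)]),np.hstack([cr(t,353,287,30),cr(s,260,325,35)])]))
E
```

```text
top large_pot 738 [506.1  66.7] 52.0 0.059521883074653115
top small_pot 397 [ 579.8 -398.4] 34.9 0.054524579981007015
top small_lid bar (array([ 453.9, -135.4]), array([14.1, 43.7]), 'yaw', 114.0, 'n', 146, 'z', np.float64(45.8))
top small_lid disc 670 [ 451. -146.] 44.9 0.015470670370516415
top large_lid bar (array([ 422.1, -286.6]), array([63.9, 13.9]), 'yaw', 66.9, 'n', 212, 'z', np.float64(48.3))
top large_lid disc 1300 [ 421.3 -294.3] 54.1 0.018203555297613527
scene large_pot 822 [505.1  71.6] 51.7 0.05905378075364881
scene small_pot 261 [ 580.5 -393.5] 38.6 0.05317376508946381
scene small_lid bar (array([ 454.9, -131.9]), array([14., 47.]), 'yaw', 112.0, 'n', 110, 'z', np.float64(44.8))
scene small_lid disc 461 [ 456.8 -131.7] 37.7 0.01513192761705795
scene large_lid bar (array([ 424.1, -283.4]), array([68.6, 20.2]), 'yaw', 66.9, 'n', 196, 'z', np.float64(45.3))
scene large_lid disc 610 [ 426.8 -282.9] 50.1 0.017856310759051475
```

View pics/crop1.png

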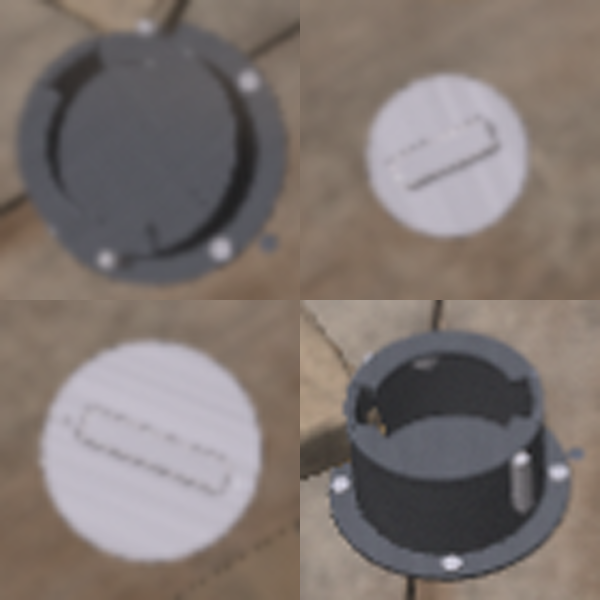

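Crop: the large pot's notches show at upper left and lower in the top crop, and its right rib shows in the scene view. Next I fit model masks at the known heights to get accurate centres and the pot yaw.

```bash
cat > fit.py <<'E'
from m import *
from scipy.optimize import minimize
v_,u_=np.mgrid[:480,:640]; UV=np.c_[u_.ravel(),v_.ravel()]
def lab(n,d,c,z,rad,tol=.004):
    W=world(n,UV,z=z)[:,:2]; m=np.hypot(*(W-c).T)<rad
    P=cloud(n,d).reshape(-1,3)[m]; ok=d.ravel()[m]>0
    return W[m][ok]*1e3,(abs(P[:,2]-z)<tol)[ok]
sg=lambda x:1/(1+np.exp(-x/.7))
def big(p,W):
    q=W-p[:2]; r=np.hypot(*q.T); a=-p[2]; x=q[:,0]*np.cos(a)-q[:,1]*np.sin(a); y=q[:,0]*np.sin(a)+q[:,1]*np.cos(a)
    return sg(46.5-r)*(1-sg(34-r))*(1-sg(42-r)*sg(10-abs(y)))
def ring(ri,ro): return lambda p,W:sg(ro-np.hypot(*(W-p[:2]).T))*(1-sg(ri-np.hypot(*(W-p[:2]).T)))
def barm(L): 
    def f(p,W):
        q=W-p[:2]; a=-p[2]; x=q[:,0]*np.cos(a)-q[:,1]*np.sin(a); y=q[:,0]*np.sin(a)+q[:,1]*np.cos(a)
        return sg(L/2-abs(x))*sg(7-abs(y))
    return f
def fit(f,W,l,starts):
    return min((minimize(lambda p:((f(p*[1,1,.02],W)-l)**2).mean(),np.array(s)/[1,1,.02],method='Nelder-Mead',options=dict(maxiter=600,initial_simplex=np.array(s)/[1,1,.02]+np.vstack([np.zeros(3),np.diag([4,4,6])]))) for s in starts),key=lambda r:r.fun)
E
python3 - <<'E'
from fit import *
for n in('top','scene'):
    d=np.load(f'pics/{n}0.npy')
    for k,c,z,f,R_ in(('LP',(506,67),.06,big,60),('SP',(580,-397),.055,ring(25.5,34),48),('SL',(454,-135),.046,barm(44),35),('LL',(422,-286),.0485,barm(64),45)):
        W,l=lab(n,d,np.array(c)/1e3,z,R_/1e3)
        ys=np.radians([0,30,60,90,120,150]) if k!='SP' else [0]
        r=fit(f,W,l,[(*c,y) for y in ys]); p=r.x*[1,1,.02]
        print(n,k,np.round(p[:2],1),round(np.degrees(p[2])%180,1),'err',round(r.fun,3),len(l),l.sum())
E
```

```text
top LP [506.2  67.7] 32.9 err 0.048 2558 605
top SP [ 579.6 -398. ] 3.4 err 0.04 1647 348
top SL [ 454.  -135.2] 113.7 err 0.021 895 125
top LL [ 422.2 -286.5] 66.9 err 0.017 1491 191
scene LP [506.2  70.6] 32.5 err 0.051 2089 603
scene SP [ 581.4 -393.5] 174.5 err 0.077 640 191
scene SL [ 455.1 -132.1] 113.7 err 0.017 541 87
scene LL [ 423.6 -281.4] 68.4 err 0.023 743 111
```

```bash
cat > go.py <<'E'
import sys
from h import *
# usage: go.py x y z yaw_deg  (mm) -> jog row from current pose
x,y,z,yaw=map(float,sys.argv[1:5]); s=arm.state(); w=s['orientation']; C=R.from_quat([w[1],w[2],w[3],w[0]])
a=np.radians(yaw); T=R.from_matrix(np.c_[[np.cos(a),np.sin(a),0],[np.sin(a),-np.cos(a),0],[0,0,-1]])
print('row',np.round(C.inv().apply(np.array([x,y,z])/1e3-s['ee_pos'])*100,2),np.round((C.inv()*T).as_rotvec(),3),'t',s['time_s'],'gap',s['finger_gap'],'F',np.round(s['wrist_force'],1))
E
python3 go.py 454.5 -134 130 113.7
python3 - <<'E'
from m import *
for n in('top','scene'):
    P=cloud(n,np.load(f'pics/{n}0.npy')); q=blob(P,np.array([.506,.069]),.053,.03,.058)
    e=q[:,:2]-[.5062,.069]; r=np.hypot(*e.T); k=r>.0485; a=np.degrees(np.arctan2(e[k,1],e[k,0])).round(); print(n,sorted(zip(*np.unique(a//10*10,return_counts=True))))
E
```

```text
row [ 40.83 -43.4   10.11] [-1.00e-03 -2.00e-03 -1.74e+00] t 0.1 gap 0.08535090560865938 F [-0.1  0.7 -0.2]
top [(np.float64(-110.0), np.int64(1)), (np.float64(-20.0), np.int64(8)), (np.float64(-10.0), np.int64(2)), (np.float64(-0.0), np.int64(3)), (np.float64(10.0), np.int64(2)), (np.float64(170.0), np.int64(8))]
scene [(np.float64(-70.0), np.int64(1)), (np.float64(-60.0), np.int64(2)), (np.float64(-50.0), np.int64(1)), (np.float64(-10.0), np.int64(2)), (np.float64(10.0), np.int64(3)), (np.float64(100.0), np.int64(1)), (np.float64(160.0), np.int64(18)), (np.float64(170.0), np.int64(11))]
```

The ribs lie near -12°/168°, which agrees with notches at 33°. Moving.

Call:
{"name": "jog_arm", "arguments": {"commands": [[20, -22, 0, 0, 0, -0.87], [40.8, -43.4, 5, 0, 0, -1.74], [40.8, -43.4, 5, 0, 0, -1.74], [40.8, -43.4, 5, 0, 0, -1.74], [40.8, -43.4, 5, 0, 0, -1.74], [40.8, -43.4, 5, 0, 0, -1.74], [40.8, -43.4, 10, 0, 0, -1.74], [40.8, -43.4, 10, 0, 0, -1.74]], "hand": 0, "force": 40}}

```text
time_s: 1.1
ee_pos: [0.4041, -0.2226, 0.1637]
orientation: [-0.0, 0.641, 0.768, 0.001]
wrist_force: [1.1, -1.1, -0.6]
finger_gap: 0.0852
```

```bash
python3 go.py 454.5 -134 110 113.7
```

```text
row [7.81 6.54 5.38] [ 0.001 -0.001 -0.234] t 1.1 gap 0.08523189926094273 F [ 1.1 -1.1 -0.6]
```

Call:
{"name": "jog_arm", "arguments": {"commands": [[7.8, 6.5, 5.4, 0, 0, -0.234], [7.8, 6.5, 5.4, 0, 0, -0.234], [7.8, 6.5, 5.4, 0, 0, -0.234], [7.8, 6.5, 5.4, 0, 0, -0.234], [7.8, 6.5, 5.4, 0, 0, -0.234]]}}

```text
time_s: 1.72
ee_pos: [0.4544, -0.1356, 0.1108]
orientation: [0.001, 0.548, 0.837, 0.001]
wrist_force: [0.1, 0.2, 0.1]
finger_gap: 0.0852
```

```bash
python3 go.py 454.5 -134 21 113.7
python3 - <<'E'
from h import *
t,_=grab('top','t1'); s,_=grab('scene','s1')
cr=lambda im,u,v,h:cv2.resize(im[v-h:v+h,u-h:u+h,::-1],(400,400),interpolation=cv2.INTER_CUBIC)
cv2.imwrite('pics/c2.png',np.hstack([cr(t,280,265,60),cr(s,330,260,60)]))
E
```

```text
row [0.14 0.05 8.98] [ 0.002  0.001 -0.002] t 1.725 gap 0.08518964540583278 F [0.1 0.2 0.1]
```

View pics/c2.png

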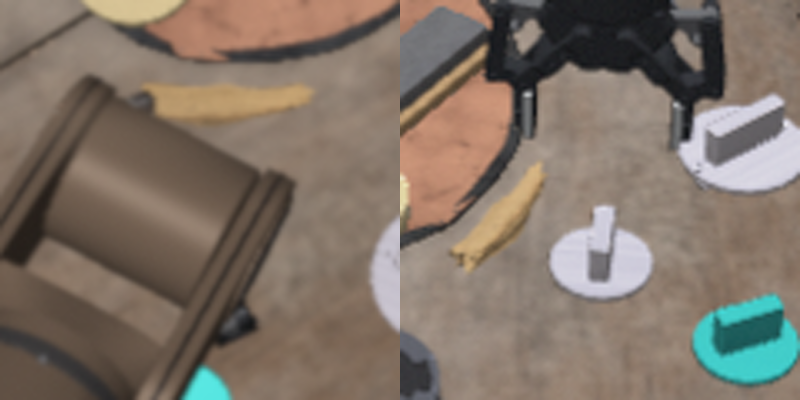

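The open fingers straddle the bar symmetrically in the scene crop (fingers at 528 and 678, bar at about 600). I'll descend and close.

Call:
{"name": "jog_arm", "arguments": {"commands": [[0.1, 0, 5, 0, 0, 0], [0.1, 0, 9, 0, 0, 0], [0.1, 0, 9, 0, 0, 0], [0.1, 0, 9, 0, 0, 0]]}}

```text
time_s: 2.33
ee_pos: [0.4552, -0.1356, 0.0223]
orientation: [0.002, 0.548, 0.836, 0.001]
wrist_force: [0.5, 0.0, 0.5]
finger_gap: 0.0856
```

Call:
{"name": "jog_arm", "arguments": {"commands": [[0, 0, 0, 0, 0, 0], [0, 0, 0, 0, 0, 0], [0, 0, 0, 0, 0, 0], [0, 0, 0, 0, 0, 0], [0, 0, 0, 0, 0, 0], [0, 0, 0, 0, 0, 0]], "hand": 1}}

```text
time_s: 3.08
ee_pos: [0.4554, -0.1358, 0.0226]
orientation: [0.002, 0.548, 0.836, 0.001]
wrist_force: [-0.7, 0.8, 4.9]
finger_gap: 0.0133
```

Call:
{"name": "jog_arm", "arguments": {"commands": [[0, 0, -4, 0, 0, 0], [0, 0, -9, 0, 0, 0], [0, 0, -9, 0, 0, 0], [0, 0, -9, 0, 0, 0]]}}

```text
time_s: 3.58
ee_pos: [0.4541, -0.1351, 0.1114]
orientation: [0.001, 0.548, 0.836, 0.001]
wrist_force: [0.2, 0.7, -2.2]
finger_gap: 0.0131
```

```bash
python3 - <<'E'
from fit import *
for n in('scene','top'):
    t,d=grab(n,n+'2'); s=arm.state(); q=blob(cloud(n,d),s['ee_pos'][:2],.05,.085,.112)
    f=cv2.minEnclosingCircle((q[:,:2]*1000).astype(np.float32)); print(n,np.round(s['ee_pos']*1e3,1),len(q),f,np.median(q[:,2]) if len(q) else 0)
E
python3 go.py 580 -396 110 90
```

```text
scene [ 453.6 -134.9  110.6] 392 ((456.06787109375, -130.83154296875), 36.04966354370117) 0.10406089449108302
top [ 453.5 -134.9  110.4] 0 ((0.0, 0.0), 0.0) 0
row [-2.899e+01  1.170e+00  2.000e-02] [ 0.001 -0.001  0.411] t 3.675 gap 0.01325280162699247 F [-0.3  0.9 -1.5]
```

```bash
python3 go.py 580.7 -398 110 90
```

```text
row [-2.921e+01  1.150e+00  2.000e-02] [ 0.001 -0.001  0.411] t 3.675 gap 0.01325280162699247 F [-0.3  0.9 -1.5]
```

Call:
{"name": "jog_arm", "arguments": {"commands": [[-5, 0.2, 0, 0, 0, 0.1], [-11, 0.5, 0, 0, 0, 0.2], [-17, 0.7, 0, 0, 0, 0.3], [-23, 0.9, 0, 0, 0, 0.41], [-29.2, 1.15, 0, 0, 0, 0.41], [-29.2, 1.15, 0, 0, 0, 0.41], [-29.2, 1.15, 0, 0, 0, 0.41], [-29.2, 1.15, 0, 0, 0, 0.41]]}}

```text
time_s: 4.68
ee_pos: [0.58, -0.3962, 0.1092]
orientation: [-0.001, 0.706, 0.708, 0.001]
wrist_force: [0.4, -0.1, -2.0]
finger_gap: 0.013
```

```bash
python3 go.py 580.7 -398 75 90
python3 - <<'E'
from fit import *
t,_=grab('top','t3'); s,d=grab('scene','s3'); st=arm.state()
q=blob(cloud('scene',d),st['ee_pos'][:2],.05,.095,.112); print(cv2.minEnclosingCircle((q[:,:2]*1000).astype(np.float32)),st['ee_pos'])
cr=lambda im,u,v,h:cv2.resize(im[v-h:v+h,u-h:u+h,::-1],(400,400),interpolation=cv2.INTER_CUBIC)
cv2.imwrite('pics/c3.png',np.hstack([cr(t,400,212,50),cr(s,337,185,40)]))
E
```

```text
row [-0.19  0.08  3.42] [-0.001 -0.003  0.002] t 4.675 gap 0.013032827850203783 F [ 0.4 -0.1 -2. ]
((583.1500244140625, -390.2878723144531), 36.50668716430664) [ 0.58042865 -0.39655176  0.11027964]
```

View pics/c3.png

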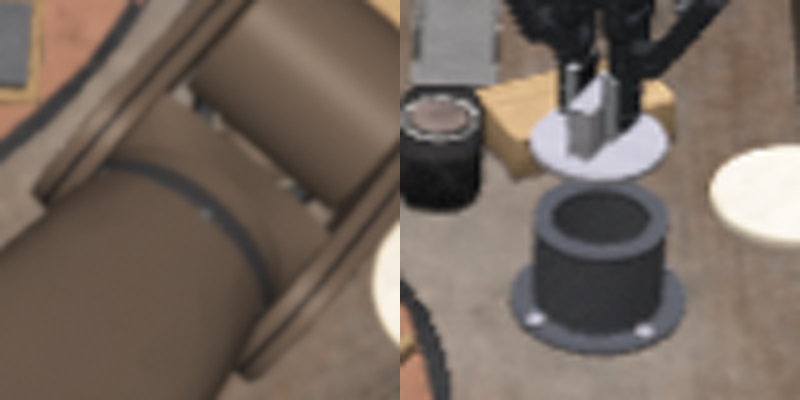

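Run:
```python
from fit import *
for tag,c in(('scene0',(454,-133,22.4)),('scene2',(453.6,-134.9,110.6)),('s3',(580.4,-396.6,110.3))):
    d=np.load(f'pics/{tag}.npy'); z=(c[2]-22.4+16)/1e3
    W,l=lab('scene',d,np.array(c[:2])/1e3,z,.05); 
    # occluded interior: score only r>20mm from the estimate
    P=cloud('scene',d)
    r=fit(lambda p,W:sg(34.5-np.hypot(*(W-p[:2]).T)),W,l,[(c[0]+2,c[1]+3,0)]); p=r.x
    print(tag,np.round(p[:2],1),'rel TCP',np.round(p[:2]-c[:2],1),round(r.fun,3))
```

```text
scene0 [ 454.6 -130.9] rel TCP [0.6 2.1] 0.132
scene2 [ 455.2 -128.6] rel TCP [1.6 6.3] 0.176
s3 [ 580.3 -387.1] rel TCP [-0.1  9.5] 0.17
```

Call:
{"name": "jog_arm", "arguments": {"commands": [[-0.15, 0.05, 2, 0, 0, 0], [-0.15, 0.05, 3.5, 0, 0, 0], [-0.15, 0.05, 3.5, 0, 0, 0]]}}

```text
time_s: 5.15
ee_pos: [0.5794, -0.3965, 0.0718]
orientation: [-0.003, 0.706, 0.708, 0.001]
wrist_force: [-0.8, -0.0, -1.8]
finger_gap: 0.0133
```

```bash
python3 go.py 580.7 -398 67.6 90
```

```text
row [-0.15  0.13  0.42] [-0.004 -0.005  0.002] t 5.15 gap 0.013273376147832323 F [-0.8 -0.  -1.8]
```

Call:
{"name": "jog_arm", "arguments": {"commands": [[-0.15, 0.13, 0, 0, 0, 0], [-0.15, 0.13, 0.2, 0, 0, 0], [-0.15, 0.13, 0.4, 0, 0, 0], [-0.15, 0.13, 0.5, 0, 0, 0], [-0.15, 0.13, 0.5, 0, 0, 0]]}}

```text
time_s: 5.78
ee_pos: [0.5809, -0.3982, 0.0679]
orientation: [-0.003, 0.706, 0.708, 0.001]
wrist_force: [-1.6, 0.8, 2.7]
finger_gap: 0.0135
```

```bash
python3 go.py 580.7 -398 67 90
```

```text
row [ 0.02 -0.02  0.09] [-0.003 -0.005  0.002] t 5.775 gap 0.013468258427577158 F [-1.6  0.8  2.7]
```

Call:
{"name": "jog_arm", "arguments": {"commands": [[0, 0, 0.1, 0, 0, 0], [0, 0, 0.15, 0, 0, 0], [0, 0, 0.15, 0, 0, 0]]}}

```text
time_s: 6.15
ee_pos: [0.5809, -0.3982, 0.0679]
orientation: [-0.003, 0.706, 0.708, 0.0]
wrist_force: [-4.4, 3.6, 6.6]
finger_gap: 0.0134
```

Call:
{"name": "jog_arm", "arguments": {"commands": [[0, 0, 0, 0, 0, 0], [0, 0, 0, 0, 0, 0], [0, 0, 0, 0, 0, 0], [0, 0, 0, 0, 0, 0]], "hand": 0}}

```text
time_s: 6.65
ee_pos: [0.5809, -0.3981, 0.0675]
orientation: [-0.003, 0.706, 0.708, 0.001]
wrist_force: [0.8, 0.1, 0.4]
finger_gap: 0.0838
```

Call:
{"name": "jog_arm", "arguments": {"commands": [[0, 0, -4, 0, 0, 0], [0, 0, -8, 0, 0, 0], [0, 0, -8, 0, 0, 0]]}}

```text
time_s: 7.02
ee_pos: [0.5834, -0.4005, 0.153]
orientation: [0.002, 0.706, 0.708, 0.001]
wrist_force: [0.3, 0.1, -0.4]
finger_gap: 0.0858
```

```bash
python3 go.py 422.7 -285.5 130 67
```

```text
row [ 11.54 -16.05   2.22] [0.004 0.001 0.404] t 7.025 gap 0.08580468226787631 F [ 0.3  0.1 -0.4]
```

Call:
{"name": "jog_arm", "arguments": {"commands": [[6, -8, 0, 0, 0, 0.2], [11.5, -16, 2, 0, 0, 0.404], [11.5, -16, 2, 0, 0, 0.404], [11.5, -16, 2, 0, 0, 0.404], [11.5, -16, 2, 0, 0, 0.404], [11.5, -16, 2, 0, 0, 0.404]]}}

```text
time_s: 7.78
ee_pos: [0.4247, -0.2875, 0.1333]
orientation: [0.003, 0.834, 0.552, 0.001]
wrist_force: [-0.2, 0.5, 0.0]
finger_gap: 0.0856
```

```bash
python3 go.py 422.5 -286 24 67
python3 - <<'E'
from fit import *
t,dt=grab('top','t4'); s,d=grab('scene','s4')
for n,D in(('top',dt),('scene',d)):
    q=blob(cloud(n,D),np.array([.58,-.397]),.05,.056,.067); print(n,len(q),np.median(q[:,2]) if len(q) else 0, 'lid top exp .061'); 
    q=blob(cloud(n,D),np.array([.58,-.397]),.03,.08,.1); print(len(q),np.median(q[:,2]) if len(q) else 0,'bar top exp .091', bar(q) if len(q)>9 else '')
cr=lambda im,u,v,h:cv2.resize(im[v-h:v+h,u-h:u+h,::-1],(400,400),interpolation=cv2.INTER_CUBIC)
cv2.imwrite('pics/c4.png',np.hstack([cr(s,370,230,60),cr(s,337,185,40)]))
E
```

```text
row [ 0.06 -0.33 10.93] [ 0.006  0.001 -0.   ] t 7.775 gap 0.08560364806798822 F [-0.2  0.5  0. ]
top 639 0.06084012987555698 lid top exp .061
164 0.09023804993060347 bar top exp .091 (array([ 581.8, -397.1]), array([43.2, 15. ]), 'yaw', 88.9, 'n', 164, 'z', np.float64(90.2))
scene 266 0.060718068488607335 lid top exp .061
94 0.08803992359128615 bar top exp .091 (array([ 583.7, -392.4]), array([17.9, 49.5]), 'yaw', 96.8, 'n', 94, 'z', np.float64(88.0))
```

View pics/c4.png

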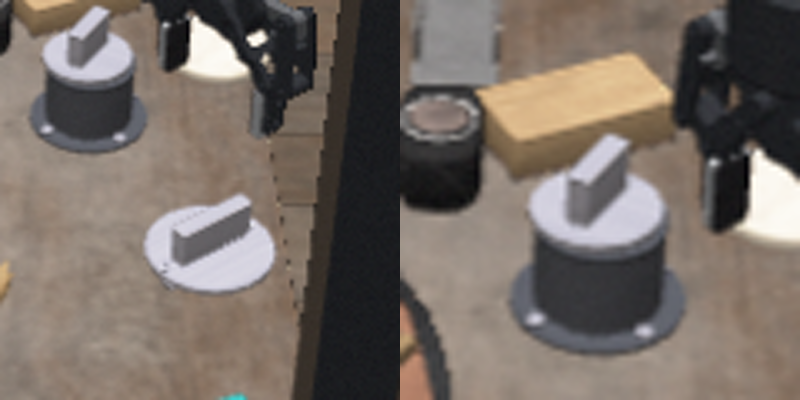

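The small lid is seated and level: disc top at 60.8 mm against 61 expected. Now I'll grip the large lid.

Call:
{"name": "jog_arm", "arguments": {"commands": [[0.05, -0.3, 5, 0.005, 0, 0], [0.05, -0.3, 9, 0.005, 0, 0], [0.05, -0.3, 10.9, 0.005, 0, 0], [0.05, -0.3, 10.9, 0.005, 0, 0], [0.05, -0.3, 10.9, 0.005, 0, 0]], "force": 60}}

```text
time_s: 8.5
ee_pos: [0.4237, -0.2871, 0.0252]
orientation: [0.002, 0.834, 0.552, 0.0]
wrist_force: [0.1, 0.7, -0.1]
finger_gap: 0.0855
```

Call:
{"name": "jog_arm", "arguments": {"commands": [[0, 0, 0, 0, 0, 0], [0, 0, 0, 0, 0, 0], [0, 0, 0, 0, 0, 0], [0, 0, 0, 0, 0, 0], [0, 0, 0, 0, 0, 0], [0, 0, 0, 0, 0, 0]], "hand": 1}}

```text
time_s: 9.25
ee_pos: [0.4238, -0.2873, 0.0255]
orientation: [0.002, 0.834, 0.552, 0.0]
wrist_force: [-0.5, 0.4, 3.2]
finger_gap: 0.0128
```

```bash
python3 go.py 422.5 -286 124 67
```

```text
row [ 0.05 -0.14 -9.85] [ 0.003  0.002 -0.   ] t 9.25 gap 0.012808801649465084 F [-0.5  0.4  3.2]
```

Call:
{"name": "jog_arm", "arguments": {"commands": [[0, 0, -5, 0, 0, 0], [0, 0, -10, 0, 0, 0], [0, 0, -10, 0, 0, 0], [0, 0, -10, 0, 0, 0]]}}

```text
time_s: 9.75
ee_pos: [0.4228, -0.2861, 0.1241]
orientation: [0.0, 0.834, 0.552, -0.0]
wrist_force: [-0.8, -0.2, -1.5]
finger_gap: 0.0125
```

```bash
python3 go.py 506.5 67 125 32.7
```

```text
row [35.77 -6.09 -0.12] [0.001 0.001 0.599] t 9.75 gap 0.012535521129085977 F [-0.8 -0.2 -1.5]
```

Call:
{"name": "jog_arm", "arguments": {"commands": [[6, -1, -0.1, 0, 0, 0.1], [12, -2, -0.1, 0, 0, 0.2], [18, -3, -0.1, 0, 0, 0.3], [24, -4, -0.1, 0, 0, 0.4], [30, -5, -0.1, 0, 0, 0.5], [35.8, -6.1, -0.1, 0, 0, 0.6], [35.8, -6.1, -0.1, 0, 0, 0.6], [35.8, -6.1, -0.1, 0, 0, 0.6]]}}

```text
time_s: 10.75
ee_pos: [0.5049, 0.0674, 0.1224]
orientation: [-0.0, 0.96, 0.281, -0.002]
wrist_force: [0.5, -0.1, -2.8]
finger_gap: 0.0128
```

Call:
{"name": "jog_arm", "arguments": {"commands": [[0, 0, 0, 0, 0, 0], [0, 0, 0, 0, 0, 0]]}}

```text
time_s: 11.0
ee_pos: [0.5044, 0.0662, 0.1217]
orientation: [-0.0, 0.96, 0.28, -0.003]
wrist_force: [-1.7, -0.3, -1.4]
finger_gap: 0.0127
```

```bash
python3 go.py 506.5 67 90 32.7
python3 - <<'E'
from fit import *
s,d=grab('scene','s5'); st=arm.state(); z=st['ee_pos'][2]-.0255+.0485; c=st['ee_pos'][:2]
print(st['ee_pos'])
q=blob(cloud('scene',d),c,.06,z-.006,z+.006); print(bar(q))
for k,zz,f,C in(('LP',.06,big,np.array([.5062,.0706])),):
    W,l=lab('scene',d,C,zz,.06); print(l.sum())
cr=lambda im,u,v,h:cv2.resize(im[v-h:v+h,u-h:u+h,::-1],(560,560),interpolation=cv2.INTER_CUBIC)
cv2.imwrite('pics/c5.png',cr(s,260,300,60))
E
```

```text
row [0.24 0.05 3.17] [-0.002  0.006 -0.002] t 11.0 gap 0.012700117366531552 F [-1.7 -0.3 -1.4]
[0.50463892 0.06630324 0.12199857]
(array([501. ,  75.4]), array([61.4, 29.7]), 'yaw', 30.9, 'n', 162, 'z', np.float64(143.3))
379
```

View pics/c5.png

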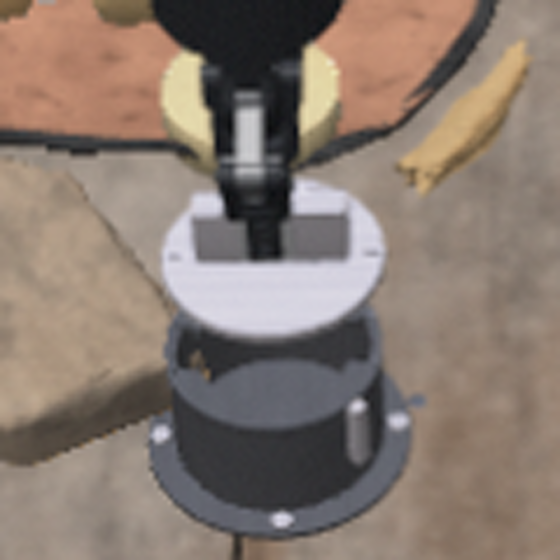

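The lid is level over the pot. Its pointers, at (172,257) and (370,255), run parallel to the notch pair at (190,350) and (365,360). Descending.

Call:
{"name": "jog_arm", "arguments": {"commands": [[0.24, 0.05, 1.5, 0, 0.005, 0], [0.24, 0.05, 3, 0, 0.005, 0], [0.24, 0.05, 3, 0, 0.005, 0], [0.24, 0.05, 3, 0, 0.005, 0]]}}

```text
time_s: 11.55
ee_pos: [0.5067, 0.0672, 0.0917]
orientation: [-0.001, 0.96, 0.281, -0.0]
wrist_force: [-0.1, 0.2, -1.5]
finger_gap: 0.0129
```

```bash
python3 go.py 506.5 67 82 32.7
```

```text
row [-0.03  0.    0.97] [-0.002  0.    -0.002] t 11.55 gap 0.012883901231723163 F [-0.1  0.2 -1.5]
```

Call:
{"name": "jog_arm", "arguments": {"commands": [[0, 0, 0.3, 0, 0, 0], [0, 0, 0.6, 0, 0, 0], [0, 0, 0.9, 0, 0, 0], [0, 0, 1.0, 0, 0, 0], [0, 0, 1.0, 0, 0, 0]]}}

```text
time_s: 12.18
ee_pos: [0.5067, 0.0672, 0.0816]
orientation: [-0.001, 0.96, 0.281, -0.0]
wrist_force: [0.5, -0.2, -1.3]
finger_gap: 0.0131
```

```bash
python3 go.py 506.5 67 73 32.7
```

```text
row [-0.02  0.01  0.86] [-0.002  0.    -0.002] t 12.175 gap 0.013053154243320621 F [ 0.5 -0.2 -1.3]
```

Lug bottoms are at about 56 mm, below the collar top, with no contact force, so they are through the notches. I'll keep going.

Call:
{"name": "jog_arm", "arguments": {"commands": [[0, 0, 0.3, 0, 0, 0], [0, 0, 0.55, 0, 0, 0], [0, 0, 0.75, 0, 0, 0], [0, 0, 0.85, 0, 0, 0], [0, 0, 0.9, 0, 0, 0], [0, 0, 0.9, 0, 0, 0]]}}

```text
time_s: 12.92
ee_pos: [0.5065, 0.0673, 0.0731]
orientation: [-0.001, 0.96, 0.281, -0.001]
wrist_force: [-3.1, -0.3, 3.2]
finger_gap: 0.0127
```

```bash
python3 go.py 506.5 67 73 32.7
```

```text
row [-0.02  0.02  0.01] [-0.003  0.001 -0.002] t 12.925 gap 0.012693554935945343 F [-3.1 -0.3  3.2]
```

Seated: z is 73.1 against 73.0 expected, with light contact. Turning clockwise, checking midway.

Call:
{"name": "jog_arm", "arguments": {"commands": [[0, 0, 0, 0, 0, 0.06], [0, 0, 0, 0, 0, 0.14], [0, 0, 0, 0, 0, 0.22], [0, 0, 0, 0, 0, 0.3], [0, 0, 0, 0, 0, 0.38], [0, 0, 0, 0, 0, 0.4], [0, 0, 0, 0, 0, 0.4]]}}

```text
time_s: 13.8
ee_pos: [0.5069, 0.0672, 0.0731]
orientation: [-0.001, 0.996, 0.085, -0.001]
wrist_force: [1.1, 0.2, -1.4]
finger_gap: 0.0125
```

```bash
python3 go.py 506.5 67 73 -12.3; python3 -c "
from h import *
s=arm.state();print(s['moment'],s['ee_pos'])"
```

```text
row [-0.04  0.01  0.01] [-0.001  0.001  0.384] t 13.8 gap 0.01254543804004788 F [ 1.1  0.2 -1.4]
[-0.06114231 -0.09908528 -0.00361173] [0.50686739 0.06716933 0.07312731]
```

Call:
{"name": "jog_arm", "arguments": {"commands": [[0, 0, 0.05, 0, 0, 0.08], [0, 0, 0.05, 0, 0, 0.16], [0, 0, 0.05, 0, 0, 0.24], [0, 0, 0.1, 0, 0, 0.32], [0, 0, 0.1, 0, 0, 0.38], [0, 0, 0.1, 0, 0, 0.38], [0, 0, 0.1, 0, 0, 0.38], [0, 0, 0.1, 0, 0, 0.38]]}}

```text
time_s: 14.8
ee_pos: [0.5077, 0.0669, 0.073]
orientation: [-0.0, 0.995, -0.104, 0.0]
wrist_force: [-0.2, -2.2, 4.8]
finger_gap: 0.013
```

```bash
python3 go.py 506.5 67 73 -12.3
python3 - <<'E'
from fit import *
s,d=grab('scene','s6'); t,dt=grab('top','t6'); P=cloud('scene',d)
q=blob(P,np.array([.506,.07]),.06,.090,.101); print(bar(q))
q=blob(P,np.array([.506,.07]),.06,.060,.072); print(np.median(q[:,2]),'disc top exp .066', np.linalg.lstsq(np.c_[q[:,:2]-q[:,:2].mean(0),np.ones(len(q))],q[:,2],rcond=None)[0])
W=blob(cloud('top',dt),np.array([.58,-.397]),.05,.056,.067); print('small',len(W),np.median(W[:,2]) if len(W) else 0)
cr=lambda im,u,v,h:cv2.resize(im[v-h:v+h,u-h:u+h,::-1],(560,560),interpolation=cv2.INTER_CUBIC)
cv2.imwrite('pics/c6.png',cr(s,260,310,50))
E
```

```text
row [-0.12  0.01  0.  ] [-0.001 -0.001  0.005] t 14.8 gap 0.013018229774226692 F [-0.2 -2.2  4.8]
(array([500. ,  76.5]), array([41., 43.]), 'yaw', 136.3, 'n', 177, 'z', np.float64(95.3))
0.06594805428870376 disc top exp .066 [0.01219103 0.0099198  0.06587821]
small 649 0.06087656394741359
```

View pics/c6.png

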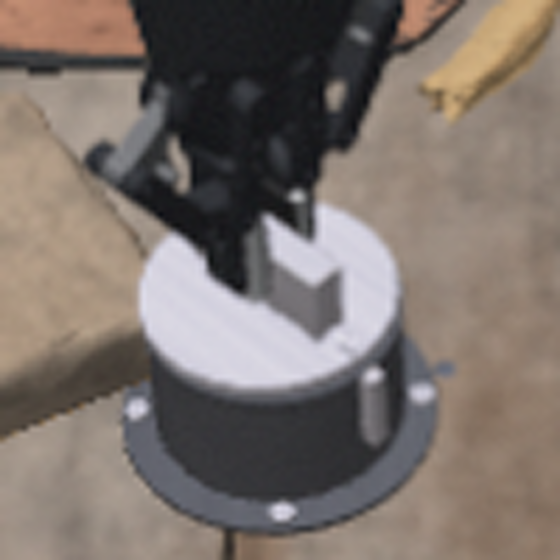

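The bar's pointer, near (345,348), points at the rib top near (373,375). The disc is on the rim (65.9 mm against 66 expected) and level. Handing in.

```bash
python3 -c "
from h import *
arm.finish_job(); s=arm.state(); print(s['time_s'],s['ee_pos'],s['wrist_force'],s['finger_gap'])"
```

```text
the job is handed in; nothing more can be done
the job is handed in; nothing more can be done
```

I closed both pots and handed the job in at about 15 s of the 64 s allowed. No verdict is reported, so the points below are my own last checks.

- **Small lid:** it sits in the small pot's mouth, released. Its disc top measured 60.9 mm against 61 expected, and its bar was about 2 mm off the pot's fitted centre (limit 5 mm).
- **Large lid:** the lugs went through the notches without contact force. I then turned it about 45° clockwise (gripper yaw 32.7° to about -12°) and left it gripped by the bar with 60 N set.
    - **Seating:** its disc top measured 65.9 mm against 66 expected, level within about 0.015 rad, with a light push of about 5 N down.
    - **Aim:** in the last picture the lid's pointer lines up with the half-way rib.
- **Lock catch:** I cannot read it directly. The turn stopped about 15° short of where a lug meets it.
- **Bystanders:** I did not measure them at the end, but nothing I did should have touched them.

**Disagreements:**
- The two cameras differed by 3–5 mm in y, so I relied on the top view and contact feel.
- The last automatic bar fit failed because the fingers hid the bar; it gave a 41 x 43 mm box. The final yaw therefore rests on the gripper's measured angle and the picture.

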